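# Switch the grinding-ball sorter to its other chute

## Robot

A 7-joint arm with a two-finger parallel gripper is mounted at the origin on the work surface; the furniture and walls round the work are solid. World frame = base frame: x ahead of the robot, y to its left, z up, the work surface at z = 0. Lengths are in m, angles in rad, forces in N, time in s.
With the tool pointing down it reaches from about 0.425 to 0.925 m from the base axis. Payload 6.8 kg.
Tool frame: the origin (TCP) lies midway between the tips of the shut fingers; the grasp point (between the pads) lies 19 mm behind it; z points along the fingers, y is the line along which they close (so a half turn about z gives the same grasp; the last joint's range is limited). The gripper opens to 85 mm and grips with 20 to 120 N. Pads are 22 mm wide; open, the fingers measure 114 mm over their backs; the gripper's body (76 mm by 85 mm) begins 54 mm behind the grasp point. The pads swing forward as they close: fully open they stand 13 mm farther back than shut.
Start: joints at [-1.324, 0.477, 0.022, 1.555, -0.011, 1.109, -0.083], TCP at [0.234, 0.633, 0.231] pointing down, gripper open.
Joint ranges: [-2.96, 2.96], [-0.34, 2.1], [-1.41, 1.46], [0.24, 2.44], [-1.37, 4.51], [0.17, 1.92], [-2.96, 2.96]. Speed limits (rad/s): [2.39, 2.39, 3.14, 3.14, 3.14, 3.14, 3.14].

## Interface

Orientations are given as a unit quaternion [w, x, y, z].
In Python, from station import * gives the robot as it stands.
- The arm moves only by the shell command python3 -m creep 'ROWS' [FORCE]. ROWS is JSON, a list of rows, each a list of 7 numbers: the gripper command: -1 is shut, 1 is fully open, values between are in proportion, then the shift along the world's x, y, z in mm, then the turn, a rotation vector about the world's x, y, z in rad. A call has 1 to 5 rows; each row shifts and turns the commanded pose from where the row before left it; what a row does not reach is not made up. A row lasts 1/8 s, in which the tool goes at most 62.5 mm and 10.7 degrees, less where a joint would pass 70% of its speed; a pose out of reach is approached as far as the arm can. A call is refused whole if a number of a shift passes 62.5 or a number of a turn 0.188, either way. A call with a gripper value outside its range is refused whole. The fingers move at their own pace and stop on an object; FORCE is the grip in N (left out, the last holds). Time passes only in rows, so rows that do not move let the fingers close. It gives the time, the measured TCP pose, the force, the opening and the grip force at its end, in the units of the state.
- get_obs(): the state, without advancing time (a new reading comes with each control period).
- read_camera(name): name is "scene" or "top" or "wrist"; returns (picture, depth): 420x560x3 uint8, red, green, blue; 420x560 float32, m along the optical axis (not along the pixel's ray), 0 where there is no reading.
- camera_params(name): a dict with "intrinsics" (3x3 intrinsics, pixels), "cam_to_world" (4x4, takes a point from camera to world coordinates); the wrist camera has in their place "mount" (4x4, takes a point from camera to tool coordinates, whose origin is the TCP and whose axes are the flange's). Camera axes: x right, y up, looking along -z (the intrinsics and any distortion apply to the point x, -y, -z); pixel columns grow to the right and rows downward; lengths in m; the calibration is good to about 2 mm. A picture is of the moment at which its call begins: read the wrist's pose just before it. camera_params takes no time and is no camera call.
- hand_in(): hands the job in; it is judged then, once.
The state is a dict: "t": time; "q": joint angles; "joint_vel": joint speeds; "joint_torque": joint torques, N m; "eef_pos": TCP position; "tool_rot": TCP orientation; "contact_force": force on the tool from outside, world axes, zero at the start; "torque": the same for the moment, N m; "gripper_width": opening from 0.0 (shut) to 1.0 (fully open); "grasp_force": force on a finger pad.
Only numpy, scipy, OpenCV 4.12 (cv2) and the standard library are available. Lean on these libraries where they do the work, as an engineer would, in place of code of your own. Each camera call takes 0.05 s, during which the arm holds its last target. There are 200 camera calls.

## Task

The seesaw gate of the ball sorter is tipped towards one outlet chute; press its raised end down gently with the fingertips so that it rocks over to its other side, then push the tab of the feed shutter to the left (seen from the robot) until the shutter is fully open, so that all three steel balls run down into the chute that the gate was tipped away from. Do it with the fingertips only: grasp and lift nothing, do not touch the balls, and leave the other things on the bench where they stand.

Things in the scene. Friction and masses are not known exactly. Their poses are not given: they have to be found in the camera images.
- sorter: The ball sorter, fixed on the bench. Origin: on the bench directly under the seesaw's pivot; x points to its back (feed end), y to its left, z up. It reaches 115 mm behind, 130 mm in front and 160 mm to either side of the origin. A feed channel 30 mm wide comes from the back along y = 0, sloping 8 degrees down to a lip 115 mm high over the middle of the gate.
- gate (a joint): Seesaw gate: steel trough 210 x 54 mm along the sorter's y, pivoting about the sorter's x 65 mm above the bench. +0.22 rad = left end up, balls run right; -0.22 = right end up, balls run left; 0 = level. Top-heavy: it rests at either stop. Under 1.5 N down on the raised pad moves it; pressed 5 mm past level it falls to the other stop by itself and stays.
- pad_left (a point): Centre of the top face of the ribbed finger pad on the gate's left end (moves with the gate). Pad 36 mm (sorter x) by 30 mm (y), in front of the trough, free from above, 86 mm left of the pivot. About 129 mm above the bench when raised, 111 level, 92 down. The trough's wall beside it is no higher; a guard on its middle 90 mm is 23 mm higher.
- pad_right (a point): The same finger pad on the gate's right end, 86 mm right of the pivot.
- shutter (a joint): Feed shutter: steel plate sliding across the mouth of the feed channel towards the sorter's +y (left). 0 = closed, 0.040 m = fully open at its stop; starts within 3 mm of closed. Balls run out from about 0.031 m. Friction about 1.2 N plus light damping; it stays where it is left.
- tab (a point): On the shutter's upright push tab, 13 mm below its top edge, mid-width (moves with it). Tab: steel, 5 mm thick (sorter y), 32 mm wide (x), top 179 mm above the bench, 66 mm right of the feed's middle line when closed, 26 mm when open. Push its right face to the left to open. Right of it is free space above the gate, whose walls reach 135 mm up.
- chute_left (a point): Middle of the lower, closed front end of the left outlet chute, 30 mm above the bench; axes as the sorter's. Chute: inner width 46 mm (sorter y), from 35 mm in front of this point to 115 mm behind it, floor falling from 46 mm (back) to 16 mm (front) above the bench; walls 66 mm high, at its upper back end up to 110 mm at the outer side and the back.
- chute_right (a point): Middle of the lower, closed front end of the right outlet chute, 30 mm above the bench; axes as the sorter's. Chute: inner width 46 mm (sorter y), from 35 mm in front of this point to 115 mm behind it, floor falling from 46 mm (back) to 16 mm (front) above the bench; walls 66 mm high, at its upper back end up to 110 mm at the outer side and the back.
- ball_1: Steel grinding ball, 22 mm diameter, 44 g, number 1 from the shutter in the row of three that waits in the feed channel behind the shutter. Origin: its centre.
- ball_2: Steel grinding ball, 22 mm diameter, 44 g, number 2 from the shutter in the row of three that waits in the feed channel behind the shutter. Origin: its centre.
- ball_3: Steel grinding ball, 22 mm diameter, 44 g, number 3 from the shutter in the row of three that waits in the feed channel behind the shutter. Origin: its centre.
- crucible: Bystander: white porcelain crucible, 37 mm wide, 28 mm high, standing on the bench in front of the sorter between the two chutes. Origin: centre of its underside. Not part of the job.
- brass_weight: Bystander: 100 g brass balance weight, 22 mm wide, 36 mm high, behind the right-hand chute. Origin: centre of its underside. Not part of the job.
- small_bottle: Bystander: capped glass sample bottle, 42 mm wide, 78 mm high, behind the left-hand chute. Origin: centre of its underside. Not part of the job.
- crucible_lid: Bystander: white porcelain lid with a knob, 40 mm wide, 14 mm high, lying on the bench just in front of the sorter. Origin: centre of its underside. Not part of the job.
- measuring_beaker: Bystander: clear plastic beaker, 54 mm wide, 68 mm high, at the left, nearer the robot. Origin: centre of its underside. Not part of the job.
- sample_bottle_1: Bystander: capped glass sample bottle, 48 mm wide, 90 mm high, at the right of the sorter. Origin: centre of its underside. Not part of the job.

How it is judged:
By the outcome, as a careful person would: the job done as asked, in the order asked, and still so for the second after the job is handed in, with the robot touching nothing.
It also fails if it takes over 48 s, if anything falls off the work surface, if the arm or the gripper's body presses on something with over 40 N, if the wrist force passes 120 N, or if a joint passes its speed limit or range.

## Working session

There is one attempt and no reset: what is moved stays moved. The work goes in short steps, Python scripts to look and compute and a shell command to move; the robot and the scene stay as the last step left them, time stands still between calls to the robot, and variables do not carry over. Pictures are saved under pics/ and viewed, at most 10 in all, crops included, and the job is handed in when it is done.

```bash
mkdir -p pics; python3 - <<'E'
from station import *
import cv2,numpy as np
for n in("top","scene"):
    p,d=read_camera(n); cv2.imwrite(f"pics/{n}0.png",p[:,:,::-1]); np.save(f"{n}_d.npy",d); np.save(f"{n}_p.npy",p)
    c=camera_params(n); print(n,np.round(c["intrinsics"],1).tolist(),np.round(c["cam_to_world"],3).tolist(),c.keys(),(d>0).mean())
o=get_obs();print(o["t"],o["eef_pos"],o["tool_rot"],o["gripper_width"])
E
```

```text
top [[493.0, 0.0, 276.9], [0.0, 493.0, 212.9], [0.0, 0.0, 1.0]] [[-0.007, 0.997, -0.073, 0.451], [-1.0, -0.009, -0.022, 0.014], [-0.023, 0.073, 0.997, 1.237], [0.0, 0.0, 0.0, 1.0]] dict_keys(['intrinsics', 'cam_to_world']) 0.9959991496598639
scene [[517.8, 0.0, 281.0], [0.0, 517.8, 203.2], [0.0, 0.0, 1.0]] [[-0.58, 0.459, -0.673, -0.331], [-0.815, -0.316, 0.486, 0.634], [0.01, 0.83, 0.557, 0.824], [0.0, 0.0, 0.0, 1.0]] dict_keys(['intrinsics', 'cam_to_world']) 0.9959438775510204
0.1 [0.23433902 0.63243681 0.23040761] [-8.09208981e-05  1.76488030e-01  9.84302427e-01 -8.37642498e-04] 1.0012087320487189
```

View pics/top0.png

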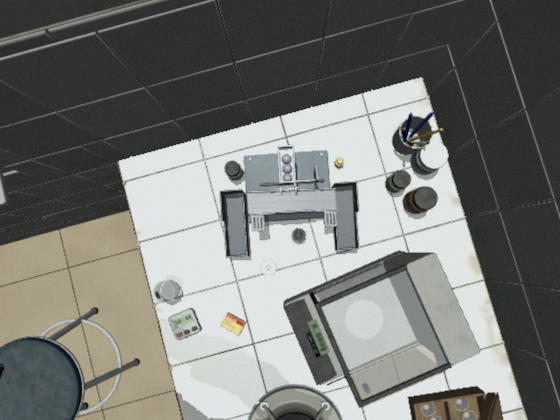

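View pics/scene0.png

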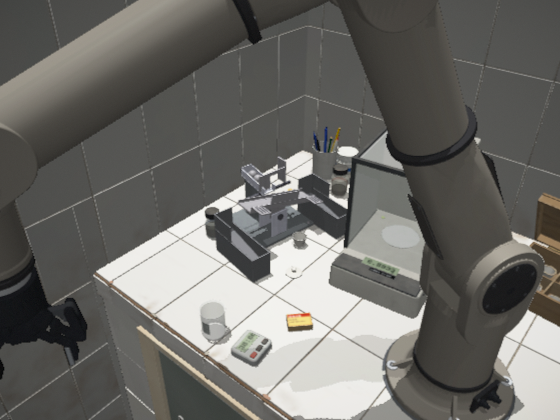

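The top view shows the sorter at about (288,200), with pads at about (258,222) and (330,218), and the tab near (317,178). Next I'll get heights and positions from depth.

```bash
cat >h.py <<'E'
import numpy as np,cv2
from station import *
def cloud(d,c,T=None):
    K=np.array(c["intrinsics"]);T=np.array(c["cam_to_world"]) if T is None else T
    v,u=np.mgrid[:d.shape[0],:d.shape[1]]
    P=np.stack([(u-K[0,2])/K[0,0]*d,-(v-K[1,2])/K[1,1]*d,-d],-1)
    return P@T[:3,:3].T+T[:3,3]
E
python3 - <<'E'
from h import *
d=np.load("top_d.npy");p=np.load("top_p.npy");W=cloud(d,camera_params("top"))
for n,(u,v) in dict(L=(258,222),R=(330,218)).items():
    for dv in(-4,-2,0,2,4): print(n,dv,[np.round(W[v+dv,u+k]*1000).astype(int).tolist() for k in(-4,0,4)])
m=(W[...,2]>.16)&(W[...,2]<.19);m[:140]=0;m[215:]=0;m[:,:240]=0;m[:,345:]=0
ys,xs=np.nonzero(m)
for y,x in list(zip(ys,xs))[:60]: print((x,y),np.round(W[y,x]*1000).astype(int).tolist(),end=' ')
# sorter angle: dark chutes
cr=cv2.resize(p[140:265,210:370,::-1],None,fx=4.9,fy=4.7,interpolation=cv2.INTER_CUBIC);cv2.imwrite("pics/crop1.png",cr)
E
```

```text
L -4 [[521, 90, 130], [521, 81, 128], [521, 73, 125]]
L -2 [[517, 90, 129], [517, 81, 129], [517, 72, 126]]
L 0 [[512, 90, 130], [512, 81, 127], [512, 73, 125]]
L 2 [[508, 90, 130], [507, 81, 130], [508, 72, 126]]
L 4 [[503, 90, 135], [503, 81, 128], [503, 73, 126]]
R -4 [[531, -75, 93], [531, -84, 95], [531, -94, 89]]
R -2 [[527, -75, 91], [527, -84, 89], [527, -94, 87]]
R 0 [[522, -74, 93], [522, -84, 89], [522, -93, 89]]
R 2 [[517, -74, 94], [517, -84, 93], [518, -94, 84]]
R 4 [[513, -74, 96], [512, -83, 96], [513, -93, 93]]
(np.int64(315), np.int64(165)) [632, -46, 177] (np.int64(316), np.int64(165)) [632, -48, 179] (np.int64(315), np.int64(166)) [630, -46, 174] (np.int64(316), np.int64(166)) [630, -48, 176] (np.int64(315), np.int64(167)) [628, -46, 178] (np.int64(316), np.int64(167)) [628, -48, 176] (np.int64(315), np.int64(168)) [625, -46, 179] (np.int64(316), np.int64(168)) [626, -48, 174] (np.int64(315), np.int64(169)) [623, -46, 178] (np.int64(316), np.int64(169)) [623, -48, 177] (np.int64(315), np.int64(170)) [621, -46, 178] (np.int64(316), np.int64(170)) [621, -48, 177] (n
[... 1541 characters left out ...]
] (np.int64(298), np.int64(180)) [602, -9, 161] (np.int64(300), np.int64(180)) [602, -13, 162] (np.int64(301), np.int64(180)) [602, -16, 163] (np.int64(303), np.int64(180)) [602, -20, 161] (np.int64(304), np.int64(180)) [602, -22, 161] (np.int64(307), np.int64(180)) [602, -29, 162] (np.int64(309), np.int64(180)) [602, -33, 160] (np.int64(310), np.int64(180)) [602, -35, 162] (np.int64(311), np.int64(180)) [602, -38, 161] (np.int64(314), np.int64(180)) [601, -44, 162] (np.int64(278), np.int64(181)) [600, 35, 161] (np.int64(279), np.int64(181)) [600, 33, 163] (np.int64(280), np.int64(181)) [600, 31, 163] (np.int64(281), np.int64(181)) [600, 28, 160] (np.int64(282), np.int64(181)) [600, 26, 161]
```

View pics/crop1.png

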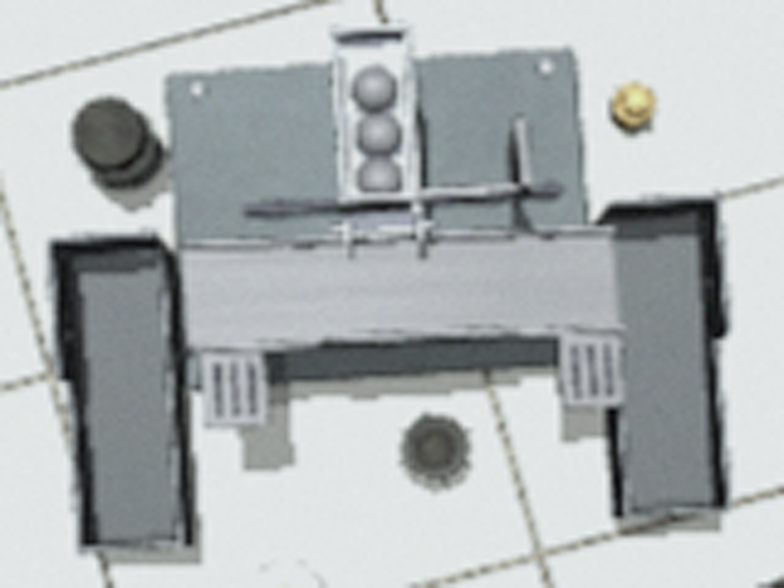

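The left pad is raised, at about (511, 80, 129) mm. The right pad is down at about (520, -86, 91). The tab is centred at about (618, -48), with x from 604 to 632, and the sorter's yaw is about +4°. Next I'll go above the left pad with the fingers shut, turning +0.42 rad about z.

```bash
python3 -m creep '[[-1,25,-50,0,0,0,0.14],[-1,25,-50,0,0,0,0.14],[-1,25,-50,0,0,0,0.14],[-1,25,-50,0,0,0,0],[-1,25,-50,0,0,0,0]]' 20; python3 -m creep '[[-1,25,-50,0,0,0,0],[-1,25,-50,0,0,0,0],[-1,25,-50,0,0,0,0],[-1,25,-50,0,0,0,0],[-1,25,-50,0,0,0,0]]'; python3 -m creep '[[-1,25,-50,0,0,0,0],[-1,0,0,-30,0,0,0],[-1,0,0,0,0,0,0],[-1,0,0,0,0,0,0]]'; python3 - <<'E'
from h import *
o=get_obs();p,d=read_camera("wrist");cv2.imwrite("pics/w1.png",p[:,:,::-1])
print(o);c=camera_params("wrist");print(c)
from scipy.spatial.transform import Rotation as R
w,x,y,z=o["tool_rot"];T=np.eye(4);T[:3,:3]=R.from_quat([x,y,z,w]).as_matrix();T[:3,3]=o["eef_pos"]
np.save("w1.npy",cloud(d,c,T@np.array(c["mount"])))
E
```

```text
t: 0.72
eef_pos: [0.3601, 0.381, 0.2311]
tool_rot: [-0.0, -0.033, 0.999, -0.0]
contact_force: [1.2, -0.3, 0.0]
gripper_width: 0.001
grasp_force: 0.0
t: 1.35
eef_pos: [0.4848, 0.1312, 0.2312]
tool_rot: [-0.0, -0.033, 0.999, 0.0]
contact_force: [0.7, 0.6, 0.9]
gripper_width: -0.003
grasp_force: 0.0
t: 1.85
eef_pos: [0.5094, 0.0838, 0.2018]
tool_rot: [-0.0, -0.033, 0.999, 0.0]
contact_force: [0.4, 0.8, 0.9]
gripper_width: 0.002
grasp_force: 0.0
{'t': 1.85, 'q': array([-0.47321443,  0.24991424,  0.22320833,  1.97533623, -0.06905356,
        0.92352556,  1.42239695]), 'joint_vel': array([-0.00474294, -0.0097025 , -0.00011078, -0.01039668,  0.00143161,
       -0.0053886 ,  0.00061494]), 'joint_torque': array([ 4.66579562e-01, -3.98179936e+01,  2.46452339e+00, -2.44282883e+01,
        2.74602638e-02,  2.66473030e-02,  7.57539492e-04]), 'eef_pos': array([0.50938096, 0.08384771, 0.20177208]), 'tool_rot': array([-7.24173571e-05, -3.33120241e-02,  9.99444989e-01,  1.35383854e-04]), 'contact_force': array([0.41916508, 0.8398093 , 0.94647549]), 'torque': array([ 0.0458279 , -0.00167435, -0.02293476]), 'grasp_force': 0.0, 'gripper_width': 0.0020704041653091094}
{'intrinsics': array([[308.75073613,   0.        , 280.85234242],
       [  0.        , 308.75073613, 207.02567675],
       [  0.        ,   0.        ,   1.        ]]), 'mount': array([[ 6.03965901e-05,  9.46883267e-01,  3.21577478e-01,
         8.25299265e-02],
       [ 9.99999359e-01,  3.06473521e-04, -1.09022312e-03,
        -6.78193257e-04],
       [-1.13086901e-03,  3.21577337e-01, -9.46882642e-01,
        -1.42831646e-01],
       [ 0.00000000e+00,  0.00000000e+00,  0.00000000e+00,
         1.00000000e+00]])}
```

View pics/w1.png

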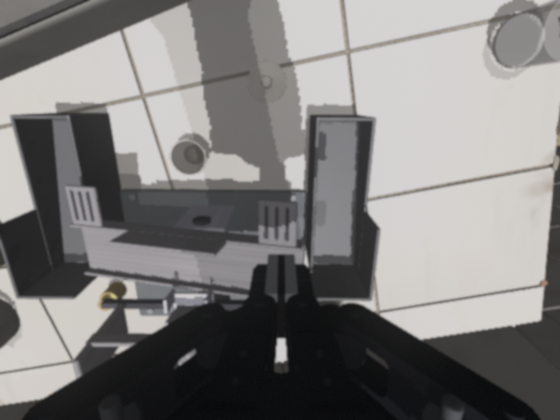

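The wrist view is upside down. The left pad is at about (278,222), the right pad at (84,206), and the fingertips at about (281,262).

```bash
python3 - <<'E'
import numpy as np
W=np.load("w1.npy")*1000
print(np.round(np.median(W[208:238,264:294].reshape(-1,3),0)),np.round(W[206,84]))
for a in((205,263),(205,295),(240,263),(240,295)):print(a,np.round(W[a]))
E
```

```text
[512.  82. 131.] [523. -85.  93.]
(205, 263) [500.  70. 128.]
(205, 295) [497.  93. 133.]
(240, 263) [528.  71. 127.]
(240, 295) [524.  95. 132.]
```

```bash
python3 -m creep '[[-1,0,0,-35,0,0,0],[-1,0,0,-25,0,0,0],[-1,0,0,0,0,0,0]]'; python3 -m creep '[[-1,0,0,-4,0,0,0],[-1,0,0,-4,0,0,0],[-1,0,0,-4,0,0,0],[-1,0,0,-4,0,0,0],[-1,0,0,0,0,0,0]]';python3 -m creep '[[-1,0,0,-4,0,0,0],[-1,0,0,-4,0,0,0],[-1,0,0,-4,0,0,0],[-1,0,0,-4,0,0,0],[-1,0,0,0,0,0,0]]'
```

```text
t: 2.28
eef_pos: [0.5085, 0.0835, 0.1407]
tool_rot: [-0.001, -0.033, 0.999, -0.0]
contact_force: [0.2, 0.2, -0.1]
gripper_width: -0.004
grasp_force: 0.0
t: 2.9
eef_pos: [0.5092, 0.0828, 0.125]
tool_rot: [-0.0, -0.033, 0.999, -0.0]
contact_force: [-0.5, -0.2, 0.3]
gripper_width: -0.002
grasp_force: 0.2
t: 3.52
eef_pos: [0.5092, 0.0828, 0.1089]
tool_rot: [-0.0, -0.033, 0.999, -0.0]
contact_force: [0.3, -0.0, 0.7]
gripper_width: -0.004
grasp_force: 0.0
```

```bash
python3 -m creep '[[-1,0,0,-4,0,0,0],[-1,0,0,-4,0,0,0],[-1,0,0,-3,0,0,0],[-1,0,0,0,0,0,0],[-1,0,0,0,0,0,0]]';python3 -m creep '[[-1,0,0,20,0,0,0],[-1,0,0,40,0,0,0],[-1,0,0,50,0,0,0],[-1,0,0,0,0,0,0]]'; python3 - <<'E'
from h import *
from scipy.spatial.transform import Rotation as R
o=get_obs();p,d=read_camera("wrist");cv2.imwrite("pics/w2.png",p[:,:,::-1])
c=camera_params("wrist")
w,x,y,z=o["tool_rot"];T=np.eye(4);T[:3,:3]=R.from_quat([x,y,z,w]).as_matrix();T[:3,3]=o["eef_pos"]
W=cloud(d,c,T@np.array(c["mount"]));np.save("w2.npy",W)
for q in((512,92),(514,84),(520,-78),(520,-86)):
    m=np.hypot(W[...,0]*1000-q[0],W[...,1]*1000-q[1])<6; print(q,m.sum(),np.median(W[m][:,2]))
E
```

```text
t: 4.15
eef_pos: [0.5096, 0.083, 0.0984]
tool_rot: [0.0, -0.033, 0.999, 0.0]
contact_force: [-0.3, 0.8, 1.1]
gripper_width: 0.001
grasp_force: 0.0
t: 4.65
eef_pos: [0.5122, 0.0835, 0.2123]
tool_rot: [0.004, -0.032, 0.999, 0.001]
contact_force: [0.6, -0.7, -0.6]
gripper_width: 0.002
grasp_force: 0.0
(512, 92) 223 0.09379377289241786
(514, 84) 604 0.2508881235789903
(520, -78) 249 0.13191741346777006
(520, -86) 94 -0.00020472703158100347
```

View pics/w2.png

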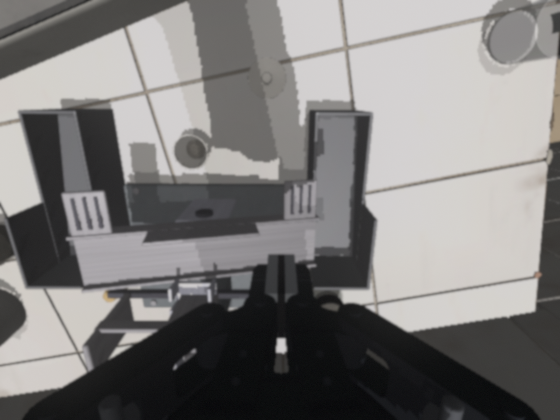

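The gate has rocked over: the left pad at (300,200) is at 94 mm and the right pad at (87,212) at 132 mm. Next I'll move to the right of the tab and look.

```bash
python3 -m creep '[[-1,0,-45,25,0,0,0],[-1,35,-45,0,0,0,0],[-1,35,-45,0,0,0,0],[-1,35,-50,0,0,0,0],[-1,0,0,0,0,0,0]]'; python3 - <<'E'
from h import *
from scipy.spatial.transform import Rotation as R
o=get_obs();p,d=read_camera("wrist");cv2.imwrite("pics/w3.png",p[:,:,::-1])
c=camera_params("wrist")
w,x,y,z=o["tool_rot"];T=np.eye(4);T[:3,:3]=R.from_quat([x,y,z,w]).as_matrix();T[:3,3]=o["eef_pos"]
W=cloud(d,c,T@np.array(c["mount"]))*1000;print(o["eef_pos"])
m=(abs(W[...,2]-174)<8)&(abs(W[...,0]-618)<30)&(abs(W[...,1]+45)<30)
print(m.sum(),np.percentile(W[m],[2,50,98],axis=0).round())
E
```

```text
t: 5.32
eef_pos: [0.6149, -0.1078, 0.2314]
tool_rot: [-0.001, -0.029, 1.0, -0.002]
contact_force: [-0.1, 0.4, -0.1]
gripper_width: 0.001
grasp_force: 0.0
[ 0.61490341 -0.10775868  0.23141664]
492 [[604. -54. 166.]
 [617. -53. 178.]
 [633. -49. 180.]]
```

View pics/w3.png

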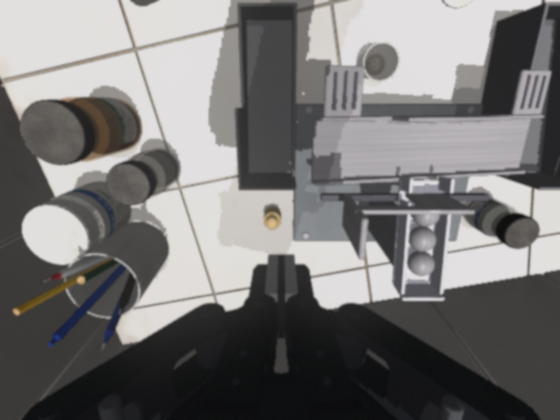

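The tab spans x 604 to 633 and its right face is at y≈-54, seen at about (363,238) in the picture. The path on its right is clear, so I'll lower and then approach.

```bash
python3 -m creep '[[-1,5,0,-25,0,0,0],[-1,0,0,-25,0,0,0],[-1,0,0,-23,0,0,0],[-1,0,0,0,0,0,0]]'; python3 -m creep '[[-1,0,15,0,0,0,0],[-1,0,10,0,0,0,0],[-1,0,7,0,0,0,0],[-1,0,5,0,0,0,0],[-1,0,5,0,0,0,0]]'
```

```text
t: 5.88
eef_pos: [0.6172, -0.1001, 0.1577]
tool_rot: [-0.003, -0.034, 0.999, 0.001]
contact_force: [0.3, 0.0, 0.2]
gripper_width: 0.0
grasp_force: 0.0
t: 6.5
eef_pos: [0.6196, -0.0604, 0.1606]
tool_rot: [0.0, -0.032, 0.999, -0.0]
contact_force: [0.0, -1.5, 0.6]
gripper_width: 0.003
grasp_force: 0.7
```

```bash
python3 -m creep '[[-1,0,6,0,0,0,0],[-1,-1,6,0,0,0,0],[-1,0,6,0,0,0,0],[-1,-1,6,0,0,0,0],[-1,0,5,0,0,0,0]]'; python3 -m creep '[[-1,0,3,0,0,0,0],[-1,0,2,0,0,0,0],[-1,0,0,0,0,0,0]]'
```

```text
t: 7.12
eef_pos: [0.6174, -0.0305, 0.1603]
tool_rot: [-0.0, -0.033, 0.999, 0.0]
contact_force: [0.7, -2.0, 0.5]
gripper_width: 0.0
grasp_force: 0.7
t: 7.5
eef_pos: [0.6173, -0.0289, 0.1604]
tool_rot: [-0.0, -0.031, 1.0, -0.002]
contact_force: [0.1, -6.5, -0.3]
gripper_width: -0.003
grasp_force: 3.5
```

The force rose to 6.5 N with no further travel, so the shutter is at its stop. I'll wait briefly, then retreat and check.

```bash
python3 -m creep '[[-1,0,0,0,0,0,0],[-1,0,0,0,0,0,0],[-1,0,-15,0,0,0,0],[-1,0,-25,0,0,0,0],[-1,0,-10,0,0,0,0]]'; python3 -m creep '[[-1,0,0,40,0,0,0],[-1,0,0,50,0,0,0],[-1,-50,-20,20,0,0,0],[-1,-50,-20,0,0,0,0],[-1,0,0,0,0,0,0]]';python3 -m creep '[[-1,-30,50,0,0,0,0],[-1,-30,50,0,0,0,0],[-1,0,50,0,0,0,0],[-1,0,50,0,0,0,0],[-1,0,50,0,0,0,0]]'; python3 -m creep '[[-1,-25,50,0,0,0,0],[-1,-25,50,0,0,0,0],[-1,-25,50,0,0,0,0],[-1,-25,50,0,0,0,0],[-1,0,0,0,0,0,0]]'; python3 - <<'E'
from h import *
p,d=read_camera("top");cv2.imwrite("pics/t2.png",cv2.resize(p[135:275,205:375,::-1],None,fx=4.5,fy=4.2,interpolation=cv2.INTER_CUBIC))
E
```

```text
t: 8.12
eef_pos: [0.6171, -0.0779, 0.1602]
tool_rot: [-0.0, -0.031, 1.0, -0.0]
contact_force: [-0.1, -0.0, -0.2]
gripper_width: 0.0
grasp_force: 0.0
t: 8.75
eef_pos: [0.514, -0.1179, 0.2706]
tool_rot: [-0.001, -0.031, 1.0, 0.001]
contact_force: [-0.2, 0.8, 0.1]
gripper_width: 0.002
grasp_force: 0.0
t: 9.38
eef_pos: [0.4574, 0.1367, 0.2705]
tool_rot: [0.0, -0.033, 0.999, 0.0]
contact_force: [2.4, -0.6, -1.1]
gripper_width: 0.001
grasp_force: 0.0
t: 10.0
eef_pos: [0.3543, 0.3392, 0.2702]
tool_rot: [-0.001, -0.037, 0.999, 0.001]
contact_force: [-0.4, -0.5, -0.5]
gripper_width: -0.002
grasp_force: 0.0
```

View pics/t2.png

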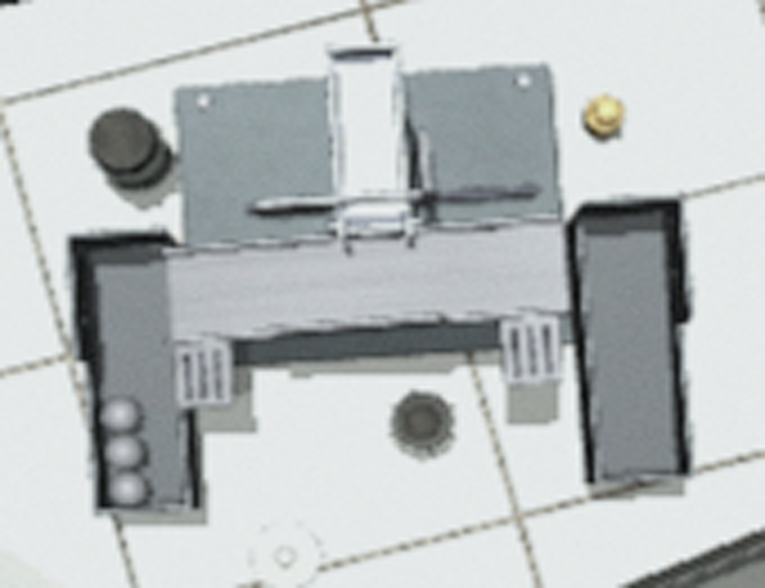

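All three balls are in the left chute, at about (125,415), (127,452) and (130,488). The tab is beside the feed, so the shutter is open. The gate is tipped left, and the bystanders in this crop have not moved.

```bash
python3 -c "
from station import *
print(hand_in())"
```

```text
the job is handed in; nothing more can be done
None
```

The gate is rocked over to the left, the shutter is pushed fully open to its stop, and all three balls are in the left chute; I handed the job in at about 10 s on the robot's clock.

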